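# Draw the V-block out from behind the guard onto its stop

## Robot

A 6-joint arm with a two-finger parallel gripper is mounted at the origin on a cart in front of the work surface, level with it; the furniture and walls round the work are solid. World frame = base frame: x ahead of the robot, y to its left, z up, the work surface at z = 0. Lengths are in m, angles in degrees, forces in N, time in s.
With the tool pointing down it reaches from about 0.375 to 0.9 m from the base axis. Payload 3.1 kg.
Tool frame: the origin (TCP) lies at the very end of the fingers, on their centre line; the grasp point (between the pads) lies 19 mm behind it (bot.hold_point_z is the z of the grasp point in the tool frame, in m); z points along the fingers, y is the direction in which the jaws open and shut (so a half turn about z gives the same grasp; the last joint's range is limited). The gripper opens to 87 mm and grips with 3 to 60 N. Pads are 19 mm wide; open, the fingers measure 117 mm over their backs; the gripper's body (75 mm by 190 mm) begins 51 mm behind the grasp point.
Start: joints at [-75.716, 30.224, 82.088, -0, 67.689, -10.227], TCP at [0.259, -0.569, 0.223] pointing down, gripper open.
Joint ranges: [-176.69, 176.69], [-43.24, 126.21], [12.49, 139.97], [-82, 262], [0, 151.66], [-163.58, 163.58]. Speed limits (degrees/s): [159.86, 159.86, 180, 180, 180, 180].

## Interface

Orientations are given as a 3x3 rotation matrix whose columns are the frame's x, y, z axes.
In Python, from rig import bot gives the robot as it stands.
- The arm moves only by the tool servo_tool, never from a script. Its argument "increments" is a list of rows, each a list of 3 entries, a list of its own where there are three numbers: the closure, from 0 (fully open) to 1 (shut), then the shift along the tool's x, y, z in mm, then the turn about the tool's z in degrees. In form: [[claw, [x, y, z], turn], ...]. A call has 1 to 5 rows; each row shifts and turns the commanded pose from where the row before left it, along the tool's axes as they then stand; what a row does not reach is not made up. A row lasts 1/8 s, in which the tool goes at most 62.5 mm and 10.7 degrees, less where a joint would pass 70% of its speed; a pose out of reach is approached as far as the arm can. A call with a gripper value outside its range is refused whole. The fingers move at their own pace and stop on an object; the grip force is fixed at half the most. Time passes only in rows, so rows that do not move let the fingers close. It gives the time, the measured TCP pose, the force and the opening at its end, in the units of the state.
- bot.read_state(): the state, without advancing time (a new reading comes with each control period).
- bot.capture(name): name is "side" or "top" or "wrist"; returns (picture, depth): 400x640x3 uint8, blue, green, red; 400x640 float32, m along the optical axis (not along the pixel's ray), 0 where there is no reading.
- bot.camera_info(name): a dict with "K" (3x3 intrinsics, pixels), "R" (3x3) and "t" (3): a world point X has camera coordinates R X + t; the wrist camera has in their place "mount" (4x4, takes a point from camera to tool coordinates, whose origin is the TCP and whose axes are the flange's). Camera axes: x right, y down, z forward; pixel columns grow to the right and rows downward; lengths in m; the calibration is good to about 2 mm. The wrist camera is an equidistant fisheye: a pixel r from the principal point sees the ray r / f radians off the axis. A picture is of the moment at which its call begins: read the wrist's pose just before it. camera_info takes no time and is no camera call.
- bot.hand_in(): hands the job in, once; it reports no verdict.
Trained networks look in the newest picture that a camera, given by its name, has taken for a name from the list of things; names that differ only in an ending like _2 or _b are one class to them, and where a whole thing is asked for, a point or a joint stands for the part that bears it (a point fixed in the world has none). Each returns a list of dicts, best first, with "p" (0 to 1); they miss things now and then, are a little off and sometimes report something else, mostly with a low value. They report only what shows in the picture. A call takes as long as a camera call. They do not tell look-alikes from the thing itself.
- bot.find_in(camera, thing): "bbox" ([left, top, right, bottom] in pixels, round what is visible of it).
- bot.trace(camera, thing): "region" (400x640 bool, what is visible of it) and "bbox" ([left, top, right, bottom] in pixels, round what is visible of it).
The state is a dict: "time_s": time; "joint_positions": joint angles; "qvel": joint speeds; "tau": joint torques, N m; "position": TCP position; "tcp_rot": TCP orientation; "force": force on the tool from outside, world axes, zero at the start; "moment": the same for the moment, N m; "opening": opening from 0.0 (shut) to 1.0 (fully open).
Only numpy, scipy, OpenCV 4.12 (cv2) and the standard library are available. Lean on these libraries where they do the work, as an engineer would, in place of code of your own. Each camera call takes 0.05 s, during which the arm holds its last target.

## Task

The V-block has slid back under the fixed bar guard, where no gripper fits. Reach in with the hook rod, draw the block straight out of the mouth with the hook alone until it is felt to seat firmly but gently on the steel face of the adjustable stop, its spring pin pressed in, and hold it so for a moment; never strain the block or the rod against the fixture, and leave the other things alone. Then free the hook and lay the rod flat on the table, out of the guard and away from the block, with the block left square on its stop.

Things in the scene. Friction and masses are not known exactly. Their poses are not given: they have to be found in the camera images.
- guard: fixed guard of dark steel bars, open only at its mouth. Origin: on the table in the mouth plane, on its middle line. +x runs into the guard, -x is the way out, +y is the side nearest the robot. Free inside: x 0 to 175, y -90 to +115 mm, 75 mm high (the mouth too); roof top 87 mm. A 12 mm high rail, fixed to it outside the mouth (x -220 to -5, y -90 to -70 mm), carries the stop
- stop_zone (a point): guard frame x -115, y -17, z 10 mm: the middle of where the stop face may be. The flat steel face looks to the mouth, y -63 to +3, z 2 to 29 mm, and is set by hand anywhere from x -140 to -90 mm; this is NOT measured: feel for it. Stop 20 mm thick; its carriage on the rail (y -97 to -63 mm) is 34 mm long, 59 mm high. Takes 5 to 12 N; over 18 N strains it
- pin_line (a point): guard frame x -86, y -17, z 10 mm: a point on the axis (guard x) of the 8 mm spring pin that stands 4 mm proud of the stop face and gives way at 0.3 to 0.6 N; the block is seated only on the steel face, with a total pull on the rod of about 12 to 16 N (2 to 6 N of it sliding friction)
- v_block: steel V-block, 45 (x) by 50 (y) by 42 mm high, 0.4 to 0.7 kg, V groove on top along x; lower 15 mm solid on every side. Origin: middle of its underside. Starts inside the guard, x axis within 0.3 rad of the guard's, middle 45 to 85 mm behind the mouth, guard y -25 to -5 mm. Sliding it takes 2 to 6 N
- hook_rod: hook rod, 0.3 kg: wooden handle 130 (x) by 22 (y) by 28 mm high, then a cranked 10 mm steel rod. Origin under the handle's middle, x along the rod, z up. Rod axis 5.5 mm above the origin from x 115 mm on; at x 320 mm it turns square to -y: a hook arm, tip at y -70 mm. Held along the guard's x, rod on the robot's side of the block and stop, arm pointing away. Starts flat on the table
- hook_arm (a point): middle of the hook arm, on its axis (rod frame x 320, y -32.5, z 5.5 mm); the face that draws lies 5 mm nearer the handle
- tape_measure: tape measure, 38 x 99 x 65 mm, bystander; origin under its middle
- tube_offcut: short square aluminium tube, 30 x 60 x 30 mm, bystander; origin under its middle
- gauge_block: setting block with dark dimples on top, 50 x 75 x 25 mm, bystander; origin under its middle
Things that resemble listed ones, but are neither listed nor needed, are in the scene too. What is shaped like the v_block but orange is not meant.

How it is judged (in metres and radians):
On the way, in this order (a step that is already met when the one before it is completed fails the run):
1. the hook arm is behind the block, inside the guard (x of hook_arm in the frame of guard above 0.04 m and z of hook_arm in the frame of v_block below 0.03 m and horizontal distance between hook_arm and v_block below 0.06 m and x of v_block in the frame of guard above 0 m), for 0.1 s.
2. the hook has drawn the block wholly out of the mouth (x of v_block in the frame of guard below -0.04 m and contact force between hook_rod and v_block above 0.3 N), for 0.05 s.
3. the hook presses the block on the stop with more than 2.5 N for 0.3 s (x of v_block in the frame of guard below -0.06 m and contact force between v_block and guard above 2.5 N and contact force between hook_rod and v_block above 2.5 N), for 0.3 s.
At the end, for the whole second after the job is handed in: V-block on the stop, pin pressed (over 0.1 N; middle 60-125 mm before the mouth, guard y -45 to +12 mm), square within 0.12 rad, upright; rod flat on the table, still, hook arm out of the guard, not touching the block, its middle over 45 mm from the block's (x of v_block in the frame of guard between -0.125 and -0.06 m and y of v_block in the frame of guard between -0.045 and 0.012 m and contact force between v_block and guard above 0.1 N and angle between the x axis of v_block and the x axis of guard, either way round below 0.12 rad and angle between v_block's own z axis and vertical below 0.05 rad and linear speed of each of v_block, hook_rod below 0.01 m/s and contact force between hook_rod and v_block below 0.02 N and horizontal distance between hook_arm and v_block above 0.045 m and x of hook_arm in the frame of guard below -0.005 m and height (world z) of hook_rod between -0.008 and 0.008 m and angle between hook_rod's own z axis and vertical below 0.08 rad).
It fails at once if the block or the rod strains the guard or stop (over 18 N) (contact force between any of v_block, hook_rod and guard above 18 N).
It fails at once if the robot itself handles the block (contact force between any of the fingers, the arm and v_block above 0.3 N).
It fails at once if the robot knocks the guard or stop (over 15 N) (contact force between any of the fingers, the arm and guard above 15 N).
It fails at once if the block is lifted or tipped (height (world z) of v_block above 0.012 m or angle between v_block's own z axis and vertical above 0.3 rad).
It fails at once if the tape measure, tube offcut or gauge block is moved more than 15 mm (distance of any of tape_measure, tube_offcut, gauge_block from where it was at the start of the episode above 0.015 m).
It also fails if it takes over 70 s, if anything falls off the work surface, if the arm or the gripper's body presses on something with over 40 N, if the wrist force passes 120 N, or if a joint passes its speed limit or range.

## Working session

There is one attempt and no reset: what is moved stays moved. The work goes in short steps, Python scripts to look and compute and a tool call to move; the robot and the scene stay as the last step left them, time stands still between calls to the robot, and variables do not carry over. Pictures are saved under pics/ and viewed, and the job is handed in when it is done.

Besides the shell and the picture viewer there is one more tool, called after "Call:" as name(argument=value, ...) on one line, values as JSON. servo_tool: Moves the arm, as the interface text tells. Its arguments: {"type":"object","properties":{"increments":{"type":"array","items":{"type":"array"}}},"required":["increments"]}

```bash
ls; mkdir -p pics; python3 - <<'E'
from rig import bot
import cv2, numpy as np
s=bot.read_state(); print({k:np.round(v,3).tolist() for k,v in s.items()}, bot.hold_point_z)
for c in ("side","top","wrist"):
    im,d=bot.capture(c); cv2.imwrite(f"pics/{c}0.png",im); np.save(f"pics/{c}0.npy",d)
    i=bot.camera_info(c); print(c,{k:np.round(v,4).tolist() for k,v in i.items()})
    for t in ("guard","v_block","hook_rod","tape_measure","tube_offcut","gauge_block"):
        try: print(t,[(np.round(r["bbox"]).tolist(),round(r["p"],2)) for r in bot.find_in(c,t)])
        except Exception as e: print(t,e)
print(bot.read_state()["time_s"])
E
```

```text
pics
{'time_s': 0.0, 'joint_positions': [-75.717, 30.278, 82.156, -0.0, 67.688, -10.228], 'qvel': [-0.122, -0.041, -0.007, 0.068, -0.119, -0.106], 'tau': [0.0, -44.004, -17.659, 0.063, 0.058, -0.0], 'position': [0.259, -0.568, 0.222], 'tcp_rot': [[0.91, 0.415, -0.001], [0.415, -0.91, 0.002], [0.0, -0.002, -1.0]], 'force': [-0.428, -0.099, -0.111], 'moment': [0.034, -0.029, -0.023], 'opening': 1.002} -0.0187
side {'K': [[372.9026, 0.0, 318.695], [0.0, 372.9026, 202.7719], [0.0, 0.0, 1.0]], 'R': [[-0.8422, -0.5391, 0.0064], [-0.2551, 0.388, -0.8857], [0.475, -0.7475, -0.4643]], 't': [0.4618, 0.1818, 0.8525]}
guard [([224.0, 195.0, 342.0, 298.0], 0.76)]
v_block [([369.0, 217.0, 384.0, 238.0], 0.72), ([166.0, 263.0, 196.0, 296.0], 0.69), ([225.0, 199.0, 249.0, 218.0], 0.65), ([264.0, 232.0, 287.0, 247.0], 0.54), ([299.0, 173.0, 407.0, 187.0], 0.48)]
hook_rod [([303.0, 170.0, 413.0, 189.0], 0.86)]
tape_measure [([300.0, 175.0, 409.0, 190.0], 0.59), ([204.0, 281.0, 247.0, 320.0], 0.58)]
tube_offcut [([225.0, 199.0, 250.0, 217.0], 0.66)]
gauge_block [([356.0, 153.0, 378.0, 162.0], 0.73)]
to
[... 316 characters left out ...]
, 154.0], 0.67), ([305.0, 248.0, 320.0, 264.0], 0.57), ([438.0, 177.0, 453.0, 195.0], 0.27)]
hook_rod [([356.0, 153.0, 431.0, 244.0], 0.67)]
tape_measure [([227.0, 168.0, 335.0, 247.0], 0.67), ([193.0, 202.0, 208.0, 228.0], 0.61), ([360.0, 154.0, 428.0, 244.0], 0.57)]
tube_offcut [([282.0, 144.0, 297.0, 155.0], 0.42)]
gauge_block []
wrist {'K': [[309.7069, 0.0, 320.3258], [0.0, 309.7069, 198.0291], [0.0, 0.0, 1.0]], 'mount': [[-0.0001, -0.9698, -0.244, 0.0657], [1.0, -0.0, -0.0005, 0.0008], [0.0004, -0.244, 0.9698, -0.1605], [0.0, 0.0, 0.0, 1.0]]}
guard []
v_block [([17.0, 0.0, 54.0, 12.0], 0.83)]
hook_rod [([249.0, 0.0, 266.0, 10.0], 0.69)]
tape_measure []
tube_offcut []
gauge_block []
1.05
```

```bash
python3 - <<'E'
import cv2
a=cv2.imread("pics/top0.png"); cv2.imwrite("pics/top0z.png",cv2.resize(a[110:290,170:470],(800,480),interpolation=cv2.INTER_CUBIC))
a=cv2.imread("pics/side0.png"); cv2.imwrite("pics/side0z.png",cv2.resize(a[140:340,150:430],(784,560),interpolation=cv2.INTER_CUBIC))
E
```

```text
(no output)
```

View pics/top0z.png

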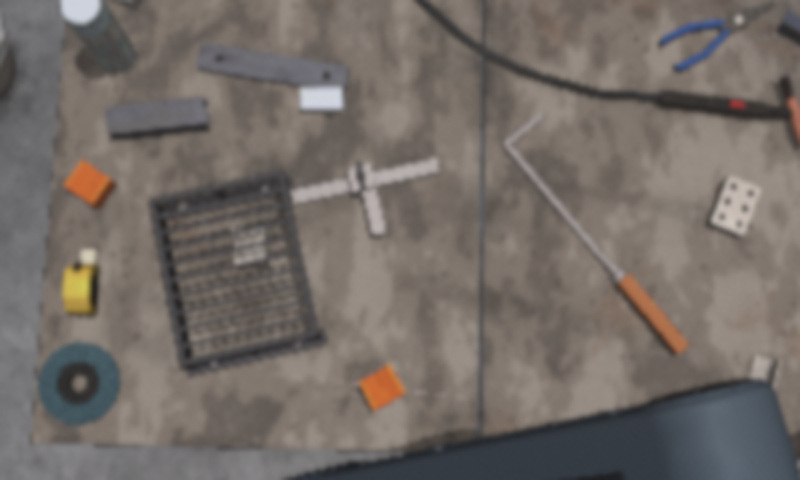

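View pics/side0z.png

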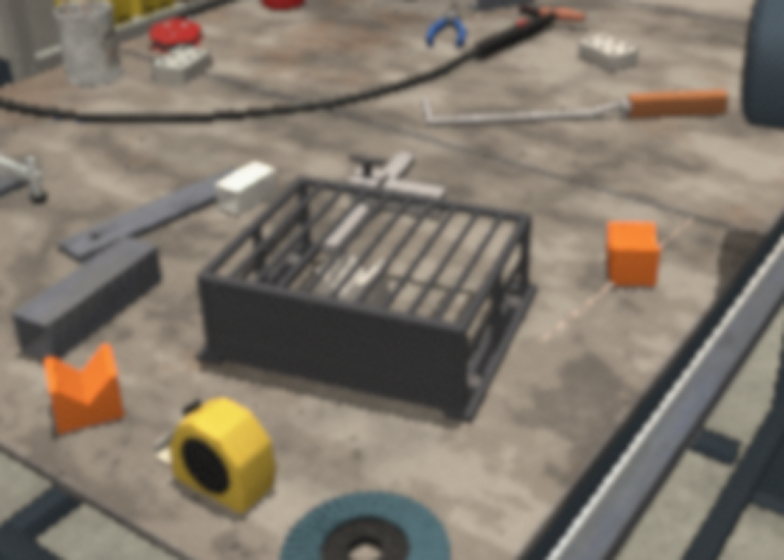

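View pics/top0.png

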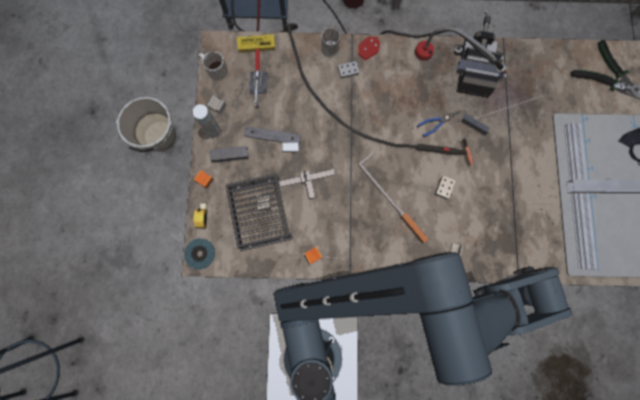

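```bash
cat > h.py <<'E'
import numpy as np, cv2
from rig import bot
def ray(c,u,v,st=None):
    i=bot.camera_info(c);K=np.array(i["K"])
    if c!="wrist":
        R=np.array(i["R"]);t=np.array(i["t"])
        d=R.T@np.linalg.solve(K,[u,v,1.]); return -R.T@t,d
    st=st or bot.read_state(); M=np.array(i["mount"]); f=K[0,0]
    x,y=u-K[0,2],v-K[1,2]; r=np.hypot(x,y); th=r/f
    d=np.array([np.sin(th)*x/max(r,1e-9),np.sin(th)*y/max(r,1e-9),np.cos(th)])
    Rw=np.array(st["tcp_rot"]); return Rw@M[:3,3]+np.array(st["position"]),Rw@M[:3,:3]@d
def onz(c,u,v,z,st=None):
    o,d=ray(c,u,v,st); return o+d*(z-o[2])/d[2]
def proj(c,X,st=None):
    i=bot.camera_info(c);K=np.array(i["K"]);X=np.atleast_2d(X)
    if c!="wrist":
        p=X@np.array(i["R"]).T+np.array(i["t"]); q=p@K.T; return q[:,:2]/q[:,2:]
    st=st or bot.read_state();M=np.array(i["mount"]);Rw=np.array(st["tcp_rot"])
    p=(X-np.array(st["position"]))@Rw; p=(p-M[:3,3])@M[:3,:3]
    r=np.hypot(p[:,0],p[:,1]); th=np.arctan2(r,p[:,2]); return np.c_[K[0,2]+K[0,0]*th*p[:,0]/r,K[1,2]+K[0,0]*th*p[:,1]/r]
E
python3 - <<'E'
from h import *
z=lambda a,b:(170+a*.375,110+b*.375)
P=lambda a,b,h:np.round(onz("top",*z(a,b),h),4)
print("corner",P(505,143,.006),"tip",P(541,116,.006),"handle back",P(684,350,.028),"handle front",P(622,280,.028))
for n,a,b in (("mouth far",286,177),("mouth near",322,342),("in far",153,204),("in near",187,369)): print(n,P(a,b,.087))
print("block",P(250,246,.04)); print("rail end",P(437,165,.012)); print("stop",P(362,180,.05),P(375,232,.029))
E
```

```text
corner [ 0.7194 -0.1627  0.006 ] tip [ 0.7614 -0.2151  0.006 ] handle back [ 0.4229 -0.41    0.028 ] handle front [ 0.5189 -0.3254  0.028 ]
mouth far [0.6421 0.1447 0.087 ]
mouth near [0.4179 0.0877 0.087 ]
in far [0.6002 0.3239 0.087 ]
in near [0.3783 0.265  0.087 ]
block [0.5534 0.1958 0.04  ]
rail end [ 0.6827 -0.0642  0.012 ]
stop [0.649 0.042 0.05 ] [0.5792 0.0223 0.029 ]
```

```bash
cat >> h.py <<'E'
def plan(target,yaw,n,claw,st=None):
    """rows from current pose to target TCP (world m), tool-x yaw deg (tool down); shift in axes before turn"""
    st=st or bot.read_state(); p=np.array(st["position"]);R=np.array(st["tcp_rot"])
    y0=np.degrees(np.arctan2(R[1,0],R[0,0])); dy=(yaw-y0+180)%360-180
    rows=[]; y=y0; q=p.copy()
    for k in range(n):
        g=p+(np.array(target)-p)*(k+1)/n
        c,s=np.cos(np.radians(y)),np.sin(np.radians(y)); d=(g-q)*1000
        l=np.array([c*d[0]+s*d[1], s*d[0]-c*d[1], -d[2]]).round(0)
        a=round(-dy*(k+1)/n-(-(y-y0)),0)
        q=q+np.array([c*l[0]+s*l[1], s*l[0]-c*l[1], -l[2]])/1000; y-=a
        rows.append([claw,[int(v) for v in l],int(a)])
    print("yaw0",round(y0,2),"end",q.round(4),round(y,1)); print(rows)
E
python3 - <<'E'
from h import *
plan([.57,.03,.37],104,12,0)
E
```

```text
yaw0 24.51 end [0.57   0.0304 0.3696] 103.5
[[0, [44, -35, -12], -7], [0, [48, -29, -13], -6], [0, [51, -23, -12], -7], [0, [54, -18, -12], -6], [0, [55, -12, -12], -7], [0, [56, -5, -13], -7], [0, [56, 2, -12], -6], [0, [55, 8, -12], -7], [0, [55, 15, -13], -7], [0, [52, 21, -12], -6], [0, [50, 26, -12], -7], [0, [46, 32, -12], -6]]
```

Call:
servo_tool(increments=[[0,[44,-35,-12],-7],[0,[48,-29,-13],-6],[0,[51,-23,-12],-7],[0,[54,-18,-12],-6],[0,[55,-12,-12],-7]])

```text
time_s: 1.68
position: [0.3893, -0.3171, 0.2841]
tcp_rot: [[0.534, 0.845, 0.001], [0.845, -0.534, -0.0], [-0.0, 0.001, -1.0]]
force: [0.0, 0.6, -0.5]
opening: 1.002
```

Call:
servo_tool(increments=[[0,[56,-5,-13],-7],[0,[56,2,-12],-6],[0,[55,8,-12],-7],[0,[55,15,-13],-7],[0,[52,21,-12],-6]])

```text
time_s: 2.3
position: [0.5195, -0.068, 0.3463]
tcp_rot: [[-0.013, 1.0, 0.001], [1.0, 0.013, -0.0], [-0.001, 0.001, -1.0]]
force: [0.4, -0.9, -0.2]
opening: 1.0
```

Call:
servo_tool(increments=[[0,[50,26,-12],-7],[0,[46,32,-12],-6],[0,[0,0,0],0]])

```text
time_s: 2.68
position: [0.5715, 0.0338, 0.3705]
tcp_rot: [[-0.239, 0.971, 0.003], [0.971, 0.239, 0.001], [-0.0, 0.003, -1.0]]
force: [-0.2, -1.0, 0.0]
opening: 0.997
```

```bash
python3 - <<'E'
from h import *
s=bot.read_state(); print(s["time_s"],s["position"],s["tcp_rot"])
im,d=bot.capture("wrist"); cv2.imwrite("pics/w1.png",im); np.save("pics/w1.npy",d)
np.save("pics/w1_st.npy",s,allow_pickle=True)
im,d=bot.capture("side"); cv2.imwrite("pics/s1.png",im)
print([(np.round(r["bbox"]).tolist(),round(r["p"],2)) for r in bot.find_in("wrist","v_block")])
E
```

```text
2.675 [0.57154684 0.03377974 0.37046204] [[-2.39260175e-01  9.70950935e-01  2.97492672e-03]
 [ 9.70955480e-01  2.39259535e-01  5.74441012e-04]
 [-1.54025547e-04  3.02596226e-03 -9.99995410e-01]]
[([314.0, 48.0, 349.0, 81.0], 0.93), ([181.0, 132.0, 217.0, 170.0], 0.89)]
```

View pics/w1.png

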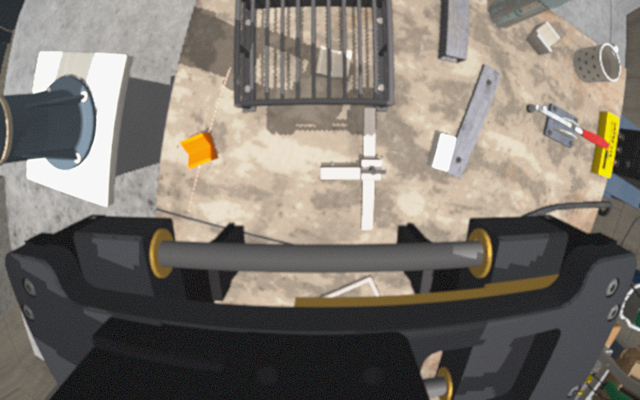

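```bash
python3 - <<'E'
import cv2
a=cv2.imread("pics/w1.png"); cv2.imwrite("pics/w1z.png",cv2.resize(a[0:130,220:410],(760,520),interpolation=cv2.INTER_CUBIC))
cv2.imwrite("pics/w1y.png",cv2.resize(a[90:240,290:410],(480,600),interpolation=cv2.INTER_CUBIC))
E
```

```text
(no output)
```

View pics/w1z.png

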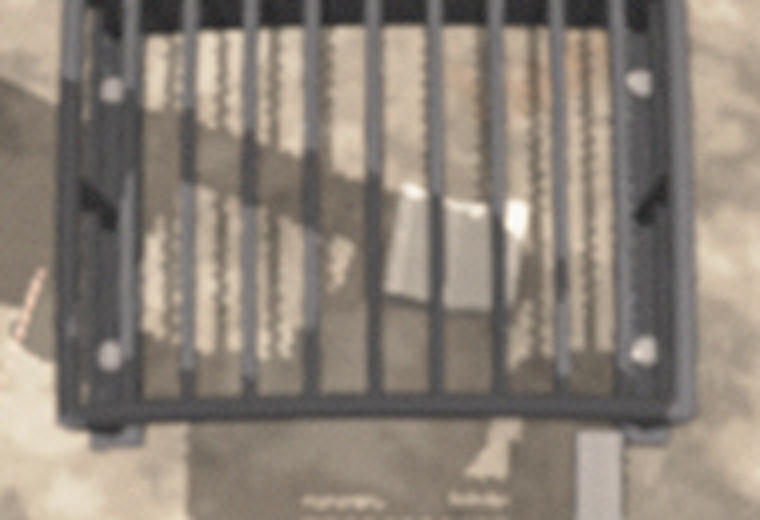

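View pics/w1y.png

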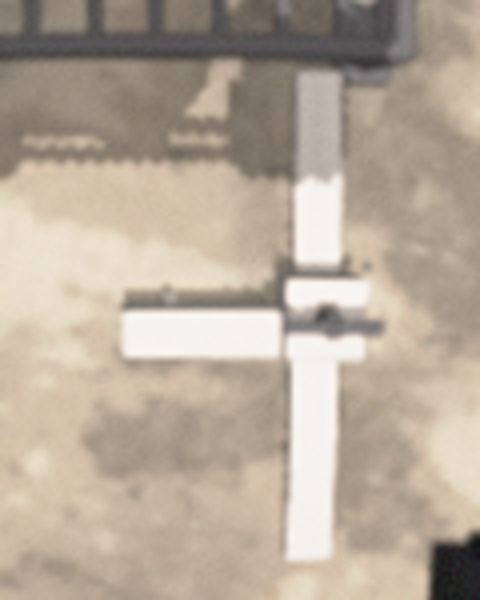

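```bash
cat > fit.py <<'E'
from h import *
from scipy.optimize import least_squares
st=np.load("pics/w1_st.npy",allow_pickle=True).item()
Y=lambda a,b:(290+a/4,90+b/4); Z=lambda a,b:(220+a/4,b/4)
obs=[((-220,-70,12),Y(287,560)),((-220,-90,12),Y(331,557)),((-5,-70,12),Y(297,72)),((-5,-90,12),Y(343,72))]
def T(g,X):
    X=np.array(X,float)/1000; c,s=np.cos(g[2]),np.sin(g[2])
    return np.c_[g[0]+c*X[:,0]-s*X[:,1], g[1]+s*X[:,0]+c*X[:,1], X[:,2]]
X=[o[0] for o in obs]; U=np.array([o[1] for o in obs])
f=lambda g:(proj("wrist",T(g,X),st)-U).ravel()
r=least_squares(f,[.54,.12,np.radians(104)]); g=r.x
if __name__=="__main__":
    print(g,np.degrees(g[2]),r.fun.round(2))
    def G(p): 
        d=p[:2]-g[:2];c,s=np.cos(g[2]),np.sin(g[2]); return np.round(np.array([c*d[0]+s*d[1],-s*d[0]+c*d[1]])*1000,1)
    for n,p,h in (("stop end front",Y(122,312),.029),("stop end back",Y(122,358),.029),("stop face in",Y(280,312),.029),("stop in back",Y(280,358),.029),("roof L",Z(60,425),.087),("roof R",Z(692,418),.087),
      ("b",Z(388,295),.042),("b",Z(493,310),.042),("b",Z(405,190),.042),("b",Z(528,205),.042)): print(n,G(onz("wrist",*p,h,st)))
    for z,(a,b) in (("corner",(505,143)),):pass
E
python3 fit.py
```

```text
[0.55175267 0.12719012 1.81878819] 104.2088873214812 [ 0.04  0.24  0.02  0.8  -0.15 -0.6   0.14 -0.31]
stop end front [-105.1    3.3]
stop end back [-124.3    3.4]
stop face in [-105.3  -61.7]
stop in back [-124.6  -62.1]
roof L [ -3.3 126.7]
roof R [  -3.2 -101.7]
b [46.8  7.8]
b [ 40.8 -33.1]
b [89.9  0.9]
b [ 84.2 -47.3]
```

```bash
python3 - <<'E'
from h import *
plan([.480,-.36,.20],39.8,8,0)
E
```

```text
yaw0 103.48 end [ 0.48   -0.3603  0.2001] 39.5
[[0, [-45, -22, 21], 8], [0, [-47, -16, 21], 8], [0, [-49, -9, 21], 8], [0, [-50, -2, 22], 8], [0, [-50, 5, 21], 8], [0, [-49, 12, 21], 8], [0, [-46, 18, 21], 8], [0, [-44, 25, 21], 8]]
```

Call:
servo_tool(increments=[[0,[-45,-22,21],8],[0,[-47,-16,21],8],[0,[-49,-9,21],8],[0,[-50,-2,22],8],[0,[-50,5,21],8]])

```text
time_s: 3.45
position: [0.5124, -0.216, 0.2627]
tcp_rot: [[0.453, 0.892, -0.001], [0.892, -0.453, 0.0], [-0.0, -0.001, -1.0]]
force: [0.7, 0.1, -0.1]
opening: 0.999
```

Call:
servo_tool(increments=[[0,[-49,12,21],8],[0,[-46,18,21],8],[0,[-44,25,21],8],[0,[0,0,0],0]])

```text
time_s: 3.95
position: [0.4773, -0.364, 0.1984]
tcp_rot: [[0.777, 0.63, -0.003], [0.63, -0.777, 0.002], [-0.001, -0.003, -1.0]]
force: [-0.2, 0.8, -0.0]
opening: 1.0
```

```bash
python3 - <<'E'
from h import *
s=bot.read_state(); print(s["time_s"],s["position"],s["tcp_rot"][0])
im,d=bot.capture("wrist"); cv2.imwrite("pics/w2.png",im)
np.save("pics/w2_st.npy",s,allow_pickle=True)
E
```

```text
3.95 [ 0.4773148  -0.36399153  0.19838734] [ 0.77661975  0.62996318 -0.00285596]
```

View pics/w2.png

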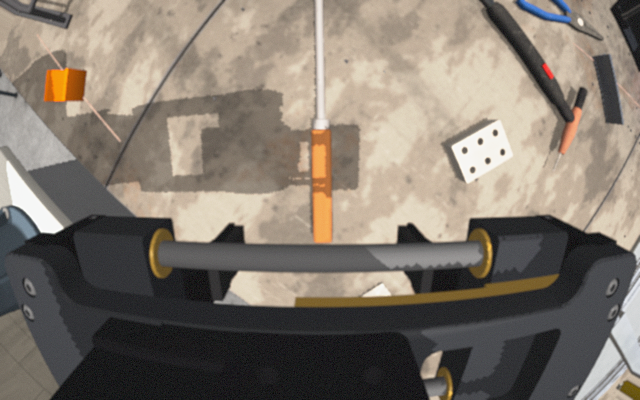

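```bash
python3 - <<'E'
from h import *
s=np.load("pics/w2_st.npy",allow_pickle=True).item()
a=cv2.imread("pics/w2.png"); cv2.imwrite("pics/w2z.png",cv2.resize(a[0:250,270:380],(264*2,600*2),interpolation=cv2.INTER_CUBIC)[:,:][::2,::2])
for u,v,z in ((313,130,.028),(328.5,130,.028),(314.5,238,.028),(331,238,.028),(319.3,2,.0055),(320.5,90,.0055)):
    p=onz("wrist",u,v,z,s); print(p.round(4), (np.array(s["tcp_rot"]).T@(p-s["position"])*1000).round(1))
E
```

```text
[ 0.5163 -0.3223  0.028 ] [ 56.7  -7.3 170.3]
[ 0.5266 -0.3351  0.028 ] [ 56.7   9.1 170.3]
[ 0.4225 -0.3998  0.028 ] [-64.9  -6.2 170.5]
[ 0.4344 -0.4144  0.028 ] [-64.9  12.7 170.4]
[ 0.6389 -0.2312  0.0055] [209.3  -0.7 192.6]
[ 0.5563 -0.3     0.0055] [101.9   0.6 192.8]
```

View pics/w2z.png

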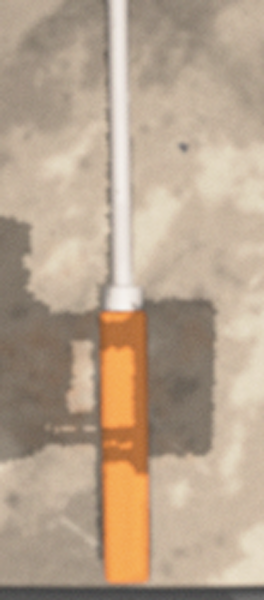

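Call:
servo_tool(increments=[[0,[33,1,45],-1],[0,[0,0,50],0],[0,[0,0,45],0],[0,[0,0,30],0],[0,[0,0,15],0]])

```text
time_s: 4.62
position: [0.506, -0.3383, 0.0145]
tcp_rot: [[0.76, 0.65, -0.002], [0.65, -0.76, 0.002], [-0.0, -0.003, -1.0]]
force: [0.3, 0.5, 0.4]
opening: 0.999
```

Call:
servo_tool(increments=[[0,[0,0,6],0],[0,[0,0,0],0]])

```text
time_s: 4.88
position: [0.5073, -0.34, 0.0104]
tcp_rot: [[0.76, 0.65, 0.001], [0.65, -0.76, -0.001], [0.0, 0.001, -1.0]]
force: [-0.8, -0.4, -0.5]
opening: 0.999
```

```bash
python3 - <<'E'
from h import *
s=bot.read_state(); print(s["time_s"],s["position"],s["tcp_rot"][0],s["force"])
im,d=bot.capture("wrist"); cv2.imwrite("pics/w3.png",im)
im,d=bot.capture("side"); cv2.imwrite("pics/s3.png",cv2.resize(im[130:240,280:440],(800,550),interpolation=cv2.INTER_CUBIC))
E
```

```text
4.875 [ 0.50733038 -0.33996029  0.01042051] [0.76017011 0.64972331 0.00101285] [-0.83250865 -0.37830694 -0.48401296]
```

View pics/s3.png

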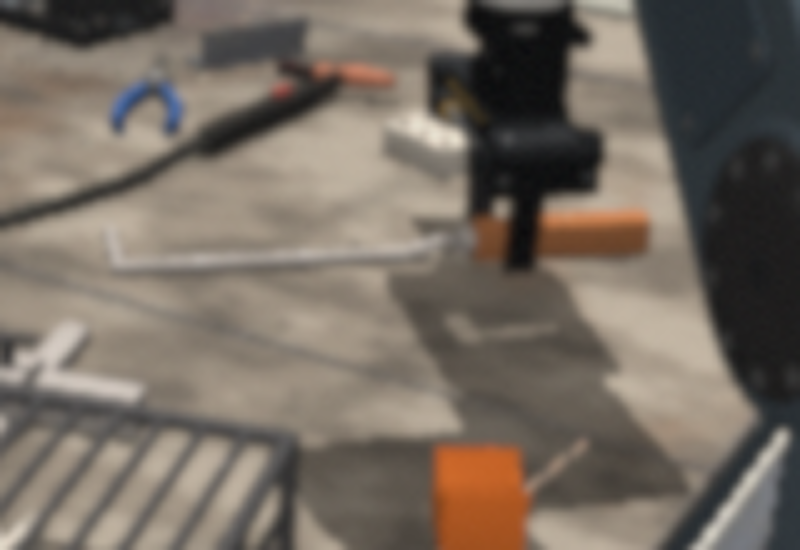

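View pics/w3.png

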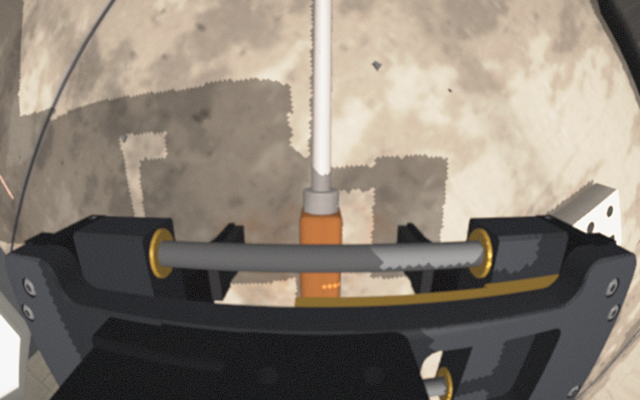

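Call:
servo_tool(increments=[[0,[0,0,4],0],[0,[0,0,0],0],[1,[0,0,0],0],[1,[0,0,0],0]])

```text
time_s: 5.48
position: [0.5069, -0.3397, 0.0056]
tcp_rot: [[0.76, 0.65, 0.0], [0.65, -0.76, -0.0], [0.0, 0.0, -1.0]]
force: [0.2, -0.1, -1.2]
opening: 0.858
```

Call:
servo_tool(increments=[[1,[0,0,0],0],[1,[0,0,0],0],[1,[0,0,0],0],[1,[0,0,0],0]])

```text
time_s: 5.98
position: [0.5069, -0.3397, 0.0055]
tcp_rot: [[0.76, 0.65, -0.0], [0.65, -0.76, -0.0], [-0.0, -0.0, -1.0]]
force: [-0.1, 0.0, -0.4]
opening: 0.401
```

Call:
servo_tool(increments=[[1,[0,0,0],0],[1,[0,0,0],0],[1,[0,0,0],0]])

```text
time_s: 6.35
position: [0.507, -0.3397, 0.0056]
tcp_rot: [[0.76, 0.65, 0.0], [0.65, -0.76, -0.0], [0.0, 0.0, -1.0]]
force: [0.1, -0.7, 0.2]
opening: 0.251
```

Call:
servo_tool(increments=[[1,[0,0,0],0],[1,[0,0,-10],0],[1,[0,0,-15],0],[1,[0,0,-10],0],[1,[0,0,0],0]])

```text
time_s: 6.98
position: [0.5076, -0.3403, 0.0421]
tcp_rot: [[0.76, 0.65, 0.002], [0.65, -0.76, -0.002], [0.0, 0.003, -1.0]]
force: [0.1, -0.6, -3.1]
opening: 0.253
```

```bash
python3 - <<'E'
from h import *
s=bot.read_state(); print(s["time_s"],s["position"],s["tcp_rot"][0],s["force"],s["moment"],s["opening"])
im,d=bot.capture("wrist"); cv2.imwrite("pics/w4.png",im)
im,d=bot.capture("side"); cv2.imwrite("pics/s4.png",cv2.resize(im[130:240,280:440],(800,550),interpolation=cv2.INTER_CUBIC))
E
```

```text
6.975 [ 0.5076137  -0.34030949  0.04207449] [0.76024944 0.64962795 0.00207629] [ 0.09968127 -0.62404825 -3.11361725] [-0.03388352  0.04920709  0.01785241] 0.2529333752516497
```

View pics/s4.png

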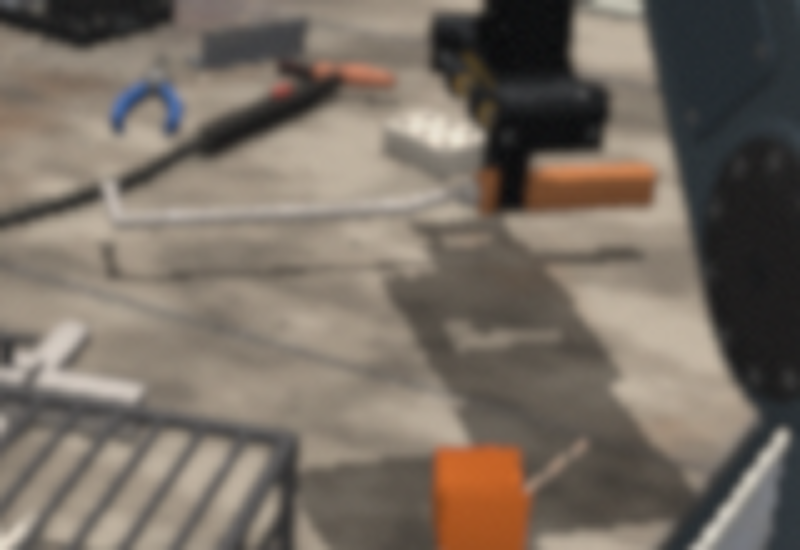

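View pics/w4.png

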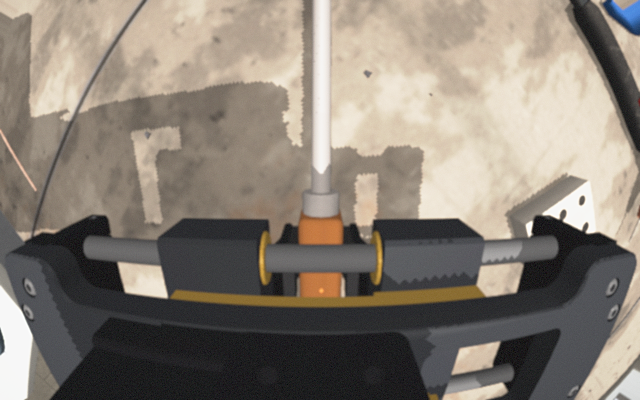

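```bash
cat >> h.py <<'E'
g=np.array([0.55175,0.12719,np.radians(104.21)])
def G(p):
    d=np.array(p)[:2]-g[:2];c,s=np.cos(g[2]),np.sin(g[2]); return np.round(np.array([c*d[0]+s*d[1],-s*d[0]+c*d[1]])*1000,1)
def W(x,y,z): # guard mm -> world m
    c,s=np.cos(g[2]),np.sin(g[2]); return np.array([g[0]+(c*x-s*y)/1000,g[1]+(s*x+c*y)/1000,z/1000])
E
python3 - <<'E'
from h import *
Z=lambda a,b:(170+a*.375,110+b*.375)
print("orange",[G(onz("top",*Z(*q),.042)) for q in ((360,382),(405,378),(375,410),(390,365))])
print("handle now",G(bot.read_state()["position"]))
w=W(-30-278,93,110); print(w,np.hypot(w[0],w[1]))
w2=W(107-278,93,10);w3=W(107-278,20,10);w4=W(-55-278,20,10); print(w2,w3,w4)
plan(w,104.2,8,1)
E
```

```text
orange [array([-42.4, 199.9]), array([-103.4,  208.3]), array([-54. , 241.2]), array([-87.3, 186.5])]
handle now [-441.5  158.1]
[ 0.53720235 -0.1942153   0.11      ] 0.5712319582832124
[ 0.50357206 -0.06140715  0.01      ] [ 0.57433845 -0.04348736  0.01      ] [ 0.61410565 -0.20053057  0.01      ]
yaw0 40.51 end [ 0.537  -0.1942  0.1098] 104.5
[[1, [15, -11, -9], -8], [1, [16, -10, -8], -8], [1, [17, -6, -9], -8], [1, [18, -5, -9], -8], [1, [19, -2, -8], -8], [1, [18, 1, -9], -8], [1, [18, 3, -9], -8], [1, [18, 6, -8], -8]]
```

```bash
python3 - <<'E'
from h import *
s=dict(bot.read_state()); s["position"]=np.array(s["position"])+[0,0,.075]
plan(W(-308,93,112),104.2,11,1,s)
E
```

```text
yaw0 40.51 end [ 0.5373 -0.1938  0.1118] 104.5
[[1, [11, -8, 0], -6], [1, [11, -7, 1], -6], [1, [12, -6, 0], -5], [1, [13, -5, 0], -6], [1, [13, -3, 1], -6], [1, [13, -2, 0], -6], [1, [14, -1, 0], -6], [1, [13, 1, 1], -5], [1, [14, 2, 0], -6], [1, [13, 3, 0], -6], [1, [13, 5, 1], -6]]
```

Call:
servo_tool(increments=[[1,[0,0,-30],0],[1,[0,0,-35],0],[1,[0,0,-10],0]])

```text
time_s: 7.45
position: [0.5078, -0.3405, 0.1172]
tcp_rot: [[0.76, 0.65, 0.003], [0.65, -0.76, -0.002], [0.0, 0.004, -1.0]]
force: [-0.1, -0.4, -3.3]
opening: 0.254
```

Call:
servo_tool(increments=[[1,[11,-8,0],-6],[1,[11,-7,1],-6],[1,[12,-6,0],-5],[1,[13,-5,0],-6],[1,[13,-3,1],-6]])

```text
time_s: 8.07
position: [0.5202, -0.2728, 0.1122]
tcp_rot: [[0.347, 0.938, -0.002], [0.938, -0.347, 0.002], [0.001, -0.002, -1.0]]
force: [0.0, -0.7, -1.7]
opening: 0.249
```

Call:
servo_tool(increments=[[1,[13,-2,0],-6],[1,[14,-1,0],-6],[1,[13,1,1],-5],[1,[14,2,0],-6],[1,[13,3,0],-6]])

```text
time_s: 8.7
position: [0.5336, -0.2065, 0.1112]
tcp_rot: [[-0.151, 0.988, -0.002], [0.988, 0.151, 0.001], [0.002, -0.002, -1.0]]
force: [-0.1, -0.7, -3.0]
opening: 0.254
```

Call:
servo_tool(increments=[[1,[13,5,1],-6],[1,[0,0,0],0]])

```text
time_s: 8.95
position: [0.5365, -0.1925, 0.1103]
tcp_rot: [[-0.251, 0.968, -0.003], [0.968, 0.251, 0.002], [0.002, -0.002, -1.0]]
force: [1.0, 0.1, -2.8]
opening: 0.25
```

```bash
python3 - <<'E'
from h import *
s=bot.read_state(); R=np.array(s["tcp_rot"]); print(s["time_s"],s["position"],G(s["position"]),np.degrees(np.arctan2(R[1,0],R[0,0])),R[2],s["force"],s["opening"])
im,d=bot.capture("wrist"); cv2.imwrite("pics/w5.png",im); np.save("pics/w5_st.npy",s,allow_pickle=True)
im,d=bot.capture("top"); cv2.imwrite("pics/t5.png",cv2.resize(im[110:290,170:470],(800,480),interpolation=cv2.INTER_CUBIC))
im,d=bot.capture("side"); cv2.imwrite("pics/s5.png",cv2.resize(im[130:330,180:460],(784,560),interpolation=cv2.INTER_CUBIC))
E
```

```text
8.95 [ 0.53647381 -0.19250112  0.11029637] [-306.2   93.3] 104.52310486566343 [ 0.00220455 -0.00211646 -0.99999533] [ 0.9664894   0.05759901 -2.8420262 ] 0.24977220198129607
```

View pics/w5.png

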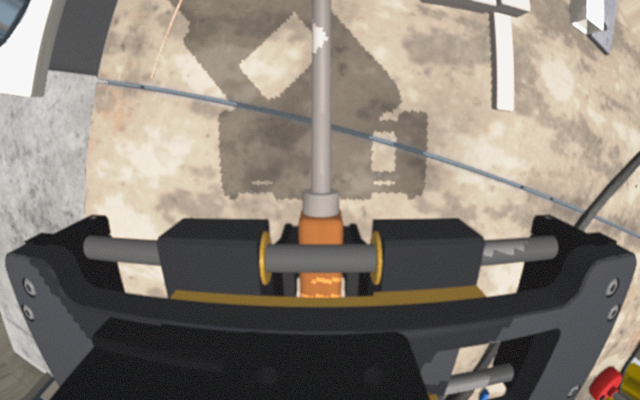

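View pics/s5.png

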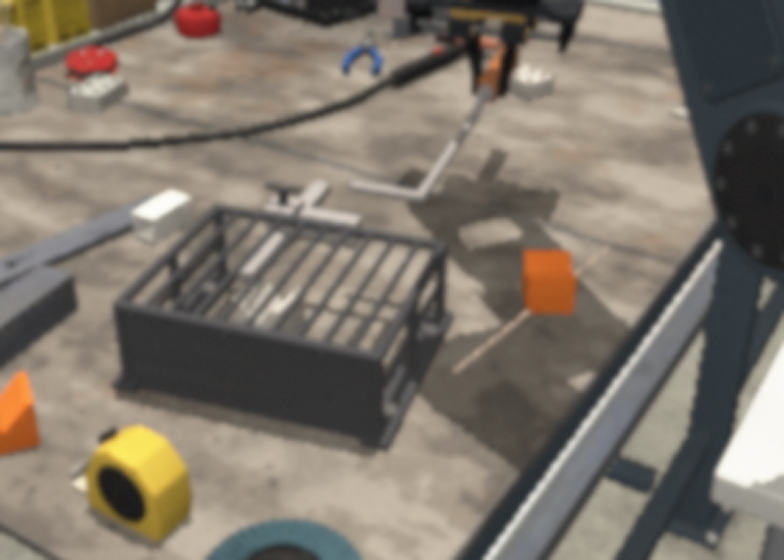

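View pics/t5.png

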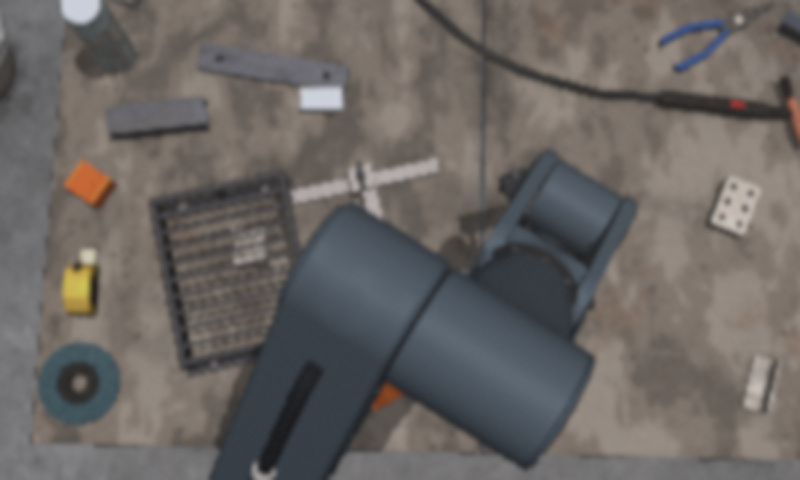

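```bash
python3 - <<'E'
from h import *
for x in (-26,-30):
  for z in (85,110): 
    u=proj("side",np.array([W(x,93,z),W(x,23,z)])); print(x,z,((u-[180,130])*2.8).round(0).tolist())
E
```

```text
-26 85 [[416.0, 223.0], [345.0, 211.0]]
-26 110 [[416.0, 199.0], [345.0, 188.0]]
-30 85 [[417.0, 221.0], [347.0, 209.0]]
-30 110 [[417.0, 197.0], [347.0, 186.0]]
```

Call:
servo_tool(increments=[[1,[0,0,40],0],[1,[0,0,35],0],[1,[0,0,18],0],[1,[0,0,6],0],[1,[0,0,0],0]])

```text
time_s: 9.72
position: [0.5378, -0.1943, 0.0129]
tcp_rot: [[-0.25, 0.968, 0.001], [0.968, 0.25, -0.0], [-0.001, 0.001, -1.0]]
force: [-0.4, -0.2, -3.5]
opening: 0.248
```

```bash
cat > look.py <<'E'
from h import *
import sys
n=sys.argv[1]
s=bot.read_state(); R=np.array(s["tcp_rot"]); y=np.degrees(np.arctan2(R[1,0],R[0,0]))
ang=np.radians(y)-g[2]; f=np.array(s["force"]);c,q=np.cos(g[2]),np.sin(g[2])
print("t",round(s["time_s"],2),"TCP guard",G(s["position"]),"z",round(s["position"][2]*1000,1),"yaw rel",round(y-104.21,2),"Fguard",np.round([c*f[0]+q*f[1],-q*f[0]+c*f[1],f[2]],2),"M",np.round(s["moment"],2))
box={"side":(slice(130,330),slice(180,460)),"wrist":(slice(0,400),slice(0,640)),"top":(slice(110,290),slice(170,470))}
for cam in sys.argv[2:]:
    im,d=bot.capture(cam); b=im[box[cam]]; k=1.2 if cam=="wrist" else 2.6
    cv2.imwrite(f"pics/{cam}_{n}.png",cv2.resize(b,None,fx=k,fy=k,interpolation=cv2.INTER_CUBIC))
E
python3 look.py 6 side wrist
```

```text
t 9.72 TCP guard [-308.3   92.5] z 12.9 yaw rel 0.28 Fguard [-0.11  0.47 -3.46] M [-0.09 -0.09  0.05]
```

View pics/side_6.png

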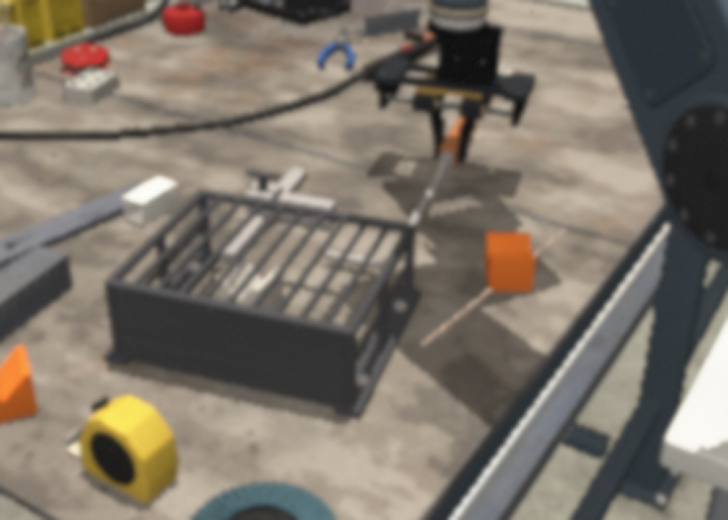

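View pics/wrist_6.png

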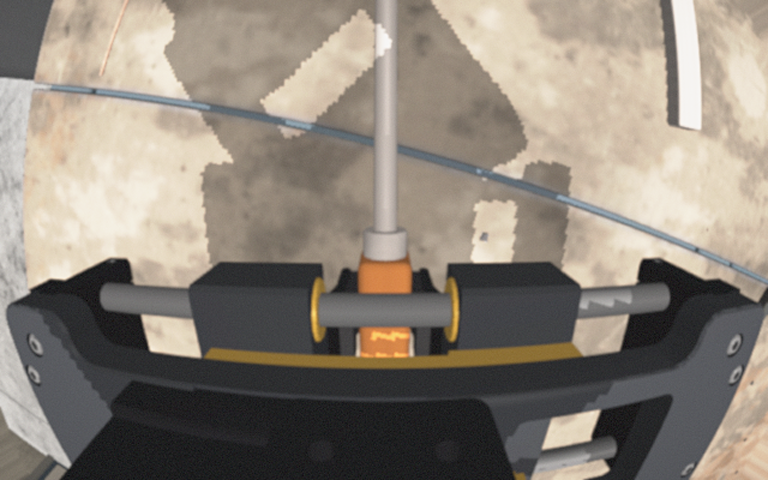

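```bash
python3 - <<'E'
from h import *
for x in (-25,-30):
    for z in (3,13): print(x,z,((proj("side",np.array([W(x,93,z),W(x,23,z)]))-[180,130])*2.6).round(0).tolist())
E
```

```text
-25 3 [[384.0, 276.0], [321.0, 265.0]]
-25 13 [[384.0, 268.0], [321.0, 257.0]]
-30 3 [[386.0, 274.0], [323.0, 262.0]]
-30 13 [[386.0, 266.0], [323.0, 254.0]]
```

Call:
servo_tool(increments=[[1,[25,0,2],0],[1,[30,0,1],0],[1,[30,0,0],0],[1,[30,0,0],0],[1,[22,0,0],0]])

```text
time_s: 10.45
position: [0.5019, -0.0588, 0.0102]
tcp_rot: [[-0.252, 0.968, -0.001], [0.968, 0.252, 0.0], [0.001, -0.001, -1.0]]
force: [0.8, -0.2, -2.6]
opening: 0.25
```

```bash
python3 look.py 7 side top
```

```text
t 10.45 TCP guard [-168.1   94. ] z 10.2 yaw rel 0.38 Fguard [-0.4  -0.77 -2.58] M [-0.05 -0.14  0.06]
```

View pics/side_7.png

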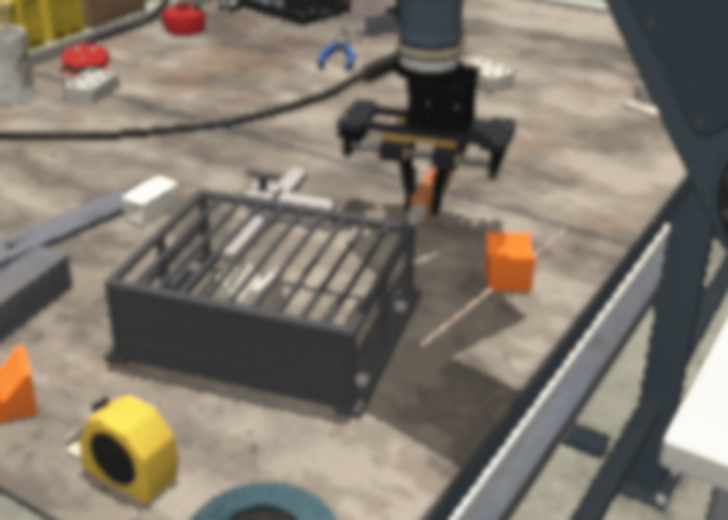

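View pics/top_7.png

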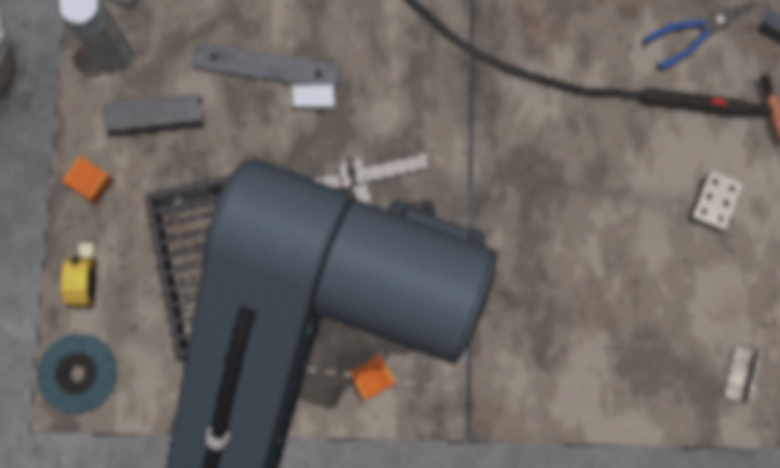

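Call:
servo_tool(increments=[[1,[0,15,1],0],[1,[0,20,0],0],[1,[0,20,0],0],[1,[0,14,0],0],[1,[0,5,0],0]])

```text
time_s: 11.18
position: [0.5764, -0.0432, 0.0086]
tcp_rot: [[-0.25, 0.968, 0.002], [0.968, 0.25, -0.001], [-0.001, 0.002, -1.0]]
force: [-0.1, -0.9, -2.0]
opening: 0.253
```

Call:
servo_tool(increments=[[1,[0,0,0],0],[1,[0,0,0],0]])

```text
time_s: 11.42
position: [0.5737, -0.0427, 0.0083]
tcp_rot: [[-0.25, 0.968, -0.002], [0.968, 0.25, 0.0], [0.001, -0.001, -1.0]]
force: [-0.4, 0.0, -3.0]
opening: 0.253
```

```bash
python3 look.py 8 side wrist top
```

```text
t 11.43 TCP guard [-170.1   20.5] z 8.3 yaw rel 0.29 Fguard [ 0.13  0.4  -2.96] M [-0.05 -0.08 -0.05]
```

View pics/side_8.png

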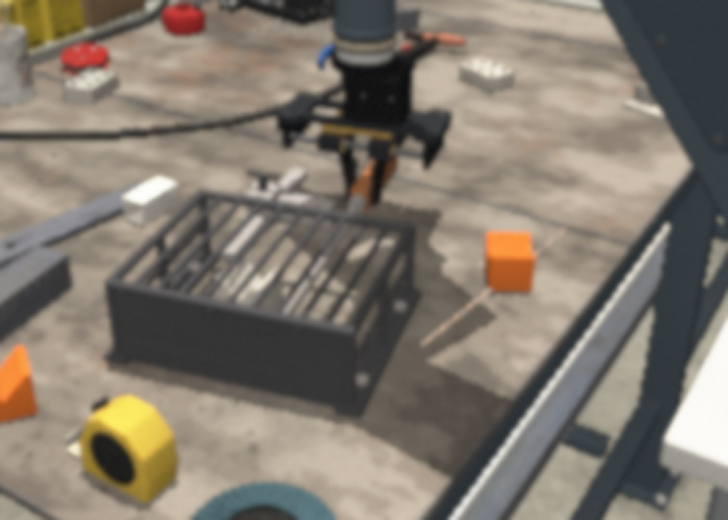

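View pics/wrist_8.png

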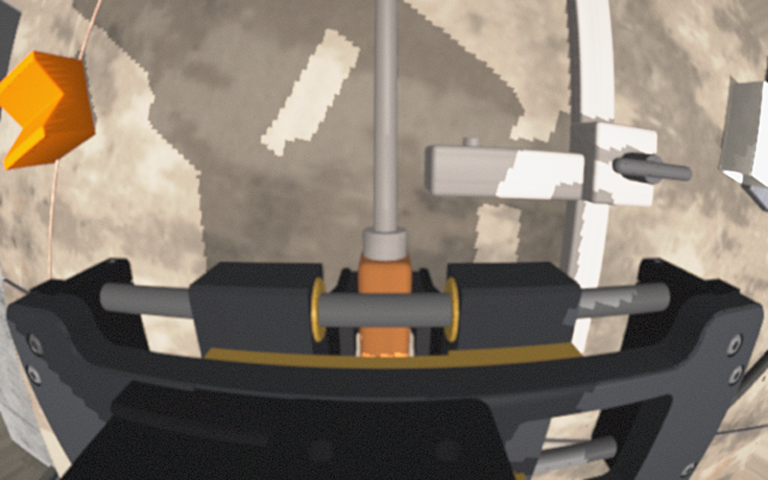

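View pics/top_8.png

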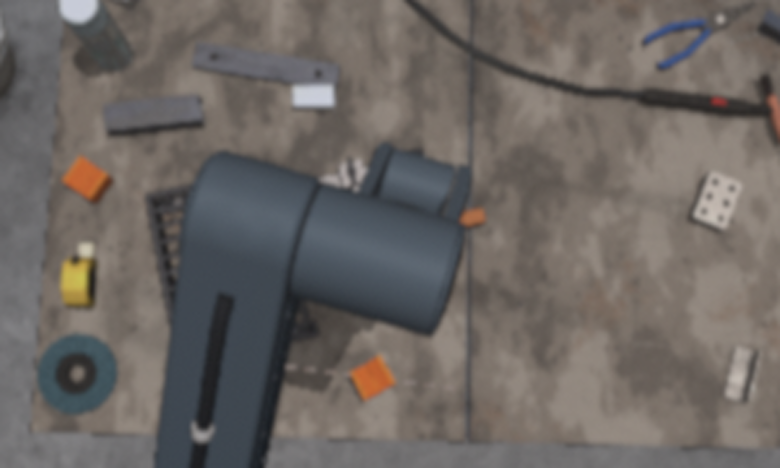

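Call:
servo_tool(increments=[[1,[-6,0,0],0],[1,[-6,0,0],0],[1,[-6,0,0],0],[1,[-8,0,0],0],[1,[-8,0,0],0]])

```text
time_s: 12.2
position: [0.5833, -0.076, 0.0085]
tcp_rot: [[-0.25, 0.968, -0.0], [0.968, 0.25, 0.0], [0.0, -0.0, -1.0]]
force: [-1.1, 2.1, -2.0]
opening: 0.254
```

```bash
python3 look.py 9 side
```

```text
t 12.2 TCP guard [-204.8   19.3] z 8.5 yaw rel 0.29 Fguard [ 2.3   0.54 -1.95] M [ 0.43 -0.03  0.19]
```

View pics/side_9.png

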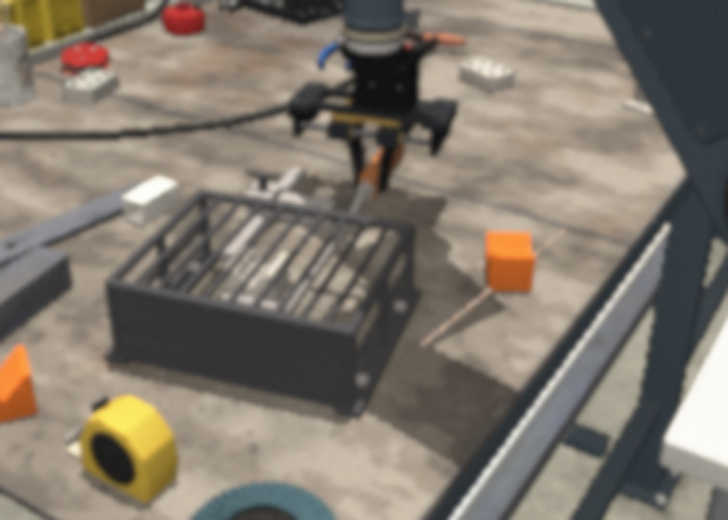

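Call:
servo_tool(increments=[[1,[-10,0,0],0],[1,[-10,0,0],0],[1,[-10,0,0],0],[1,[-10,0,0],0],[1,[-10,0,0],0]])

```text
time_s: 12.88
position: [0.5958, -0.1247, 0.0085]
tcp_rot: [[-0.25, 0.968, -0.0], [0.968, 0.25, 0.0], [0.0, -0.0, -1.0]]
force: [-1.0, 3.0, -4.0]
opening: 0.25
```

```bash
python3 look.py 10 side wrist
```

```text
t 12.88 TCP guard [-255.    19.1] z 8.5 yaw rel 0.29 Fguard [ 3.12  0.25 -4.  ] M [ 0.41 -0.01  0.09]
```

View pics/side_10.png

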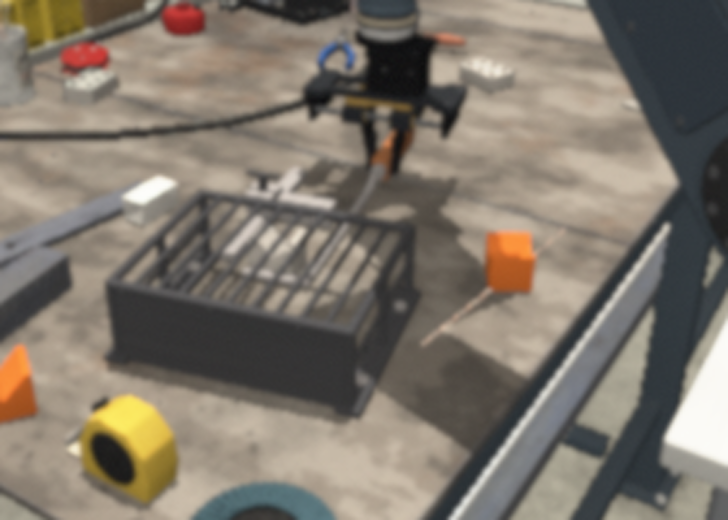

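View pics/wrist_10.png

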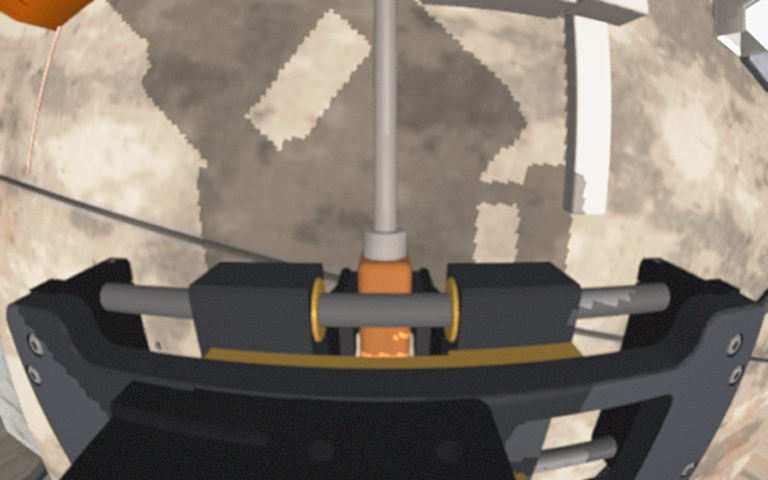

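Call:
servo_tool(increments=[[1,[-10,0,0],0],[1,[-10,0,0],0],[1,[-10,0,0],0],[1,[-10,0,0],0],[1,[-8,0,0],0]])

```text
time_s: 13.6
position: [0.6079, -0.1713, 0.0085]
tcp_rot: [[-0.25, 0.968, -0.0], [0.968, 0.25, 0.0], [0.0, -0.0, -1.0]]
force: [-0.8, 2.0, -2.5]
opening: 0.251
```

```bash
python3 look.py 11 side top
```

```text
t 13.6 TCP guard [-303.1   18.8] z 8.5 yaw rel 0.28 Fguard [ 2.12  0.29 -2.5 ] M [ 0.41 -0.    0.14]
```

View pics/side_11.png

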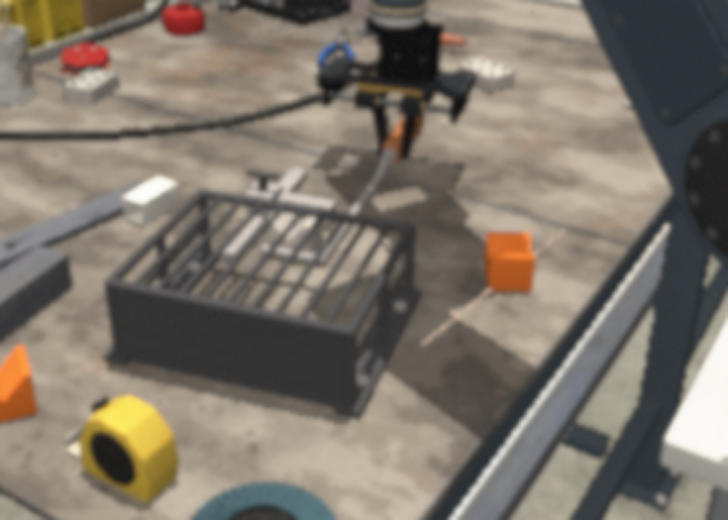

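View pics/top_11.png

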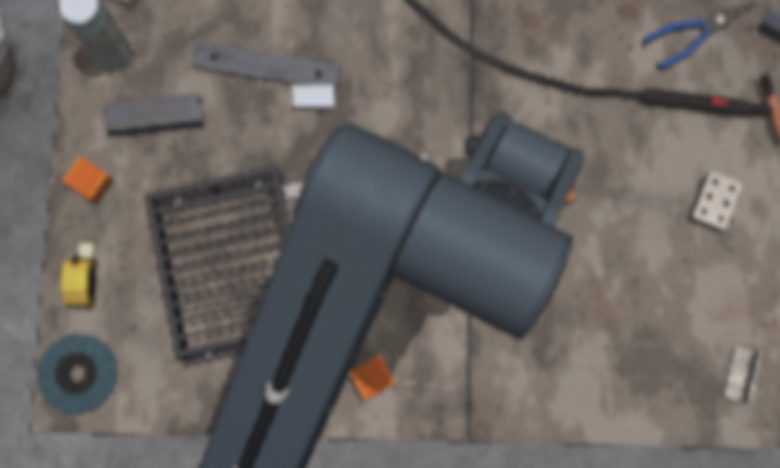

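Call:
servo_tool(increments=[[1,[-4,0,0],0],[1,[-3,0,0],0],[1,[-3,0,0],0],[1,[-2,0,0],0],[1,[-2,0,0],0]])

```text
time_s: 14.32
position: [0.6111, -0.184, 0.0085]
tcp_rot: [[-0.251, 0.968, -0.0], [0.968, 0.251, 0.0], [0.0, -0.0, -1.0]]
force: [-0.4, 2.7, -3.1]
opening: 0.249
```

```bash
python3 look.py 12 side; python3 - <<'E'
from h import *
for x in (-39,-42,-45): print(((proj("side",np.array([W(x,19,6),W(x,-51,6)]))-[180,130])*5-[250,300]).round(0).tolist())
im,_=bot.capture("side"); cv2.imwrite("pics/s12z.png",cv2.resize(im[190:260,230:350],None,fx=5,fy=5,interpolation=cv2.INTER_CUBIC))
E
```

```text
t 14.32 TCP guard [-316.2   18.8] z 8.5 yaw rel 0.32 Fguard [ 2.75 -0.28 -3.14] M [ 0.42 -0.02  0.09]
[[370.0, 190.0], [255.0, 169.0]]
[[372.0, 188.0], [257.0, 167.0]]
[[374.0, 185.0], [259.0, 164.0]]
```

View pics/s12z.png

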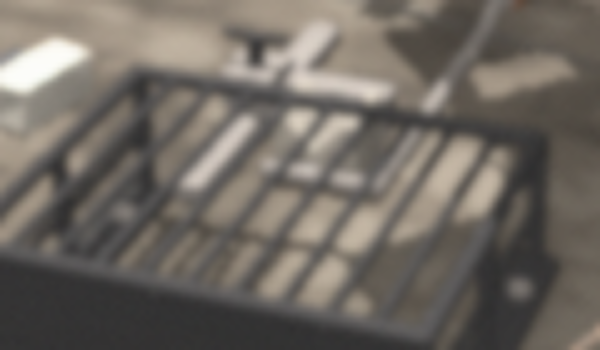

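Call:
servo_tool(increments=[[1,[-2,0,0],0],[1,[-1,0,0],0],[1,[-1,0,0],0],[1,[-1,0,0],0],[1,[-1,0,0],0]])

```text
time_s: 15.05
position: [0.6128, -0.1899, 0.0085]
tcp_rot: [[-0.251, 0.968, -0.0], [0.968, 0.251, 0.0], [0.0, -0.0, -1.0]]
force: [-0.9, 3.9, -2.5]
opening: 0.248
```

Call:
servo_tool(increments=[[1,[-1,0,0],0],[1,[-1,0,0],0]])

```text
time_s: 15.3
position: [0.6133, -0.1918, 0.0085]
tcp_rot: [[-0.251, 0.968, -0.0], [0.968, 0.251, 0.0], [0.0, -0.0, -1.0]]
force: [-0.5, 3.5, -3.4]
opening: 0.251
```

Call:
servo_tool(increments=[[1,[-1,0,0],0],[1,[0,0,0],0]])

```text
time_s: 15.55
position: [0.6136, -0.1929, 0.0085]
tcp_rot: [[-0.251, 0.968, 0.0], [0.968, 0.251, -0.0], [-0.0, 0.0, -1.0]]
force: [-0.8, 2.9, -2.4]
opening: 0.25
```

Call:
servo_tool(increments=[[1,[-1,0,0],0],[1,[0,0,0],0]])

```text
time_s: 15.8
position: [0.6138, -0.1937, 0.0085]
tcp_rot: [[-0.251, 0.968, -0.0], [0.968, 0.251, -0.0], [-0.0, -0.0, -1.0]]
force: [-0.9, 2.9, -2.8]
opening: 0.246
```

Call:
servo_tool(increments=[[1,[-1,0,0],0],[1,[0,0,0],0]])

```text
time_s: 16.05
position: [0.6141, -0.1948, 0.0085]
tcp_rot: [[-0.251, 0.968, 0.0], [0.968, 0.251, -0.0], [-0.0, 0.0, -1.0]]
force: [-0.6, 3.7, -3.2]
opening: 0.248
```

Call:
servo_tool(increments=[[1,[-1,0,0],0],[1,[0,0,0],0]])

```text
time_s: 16.3
position: [0.6143, -0.1957, 0.0086]
tcp_rot: [[-0.251, 0.968, 0.0], [0.968, 0.251, -0.0], [-0.0, -0.0, -1.0]]
force: [-0.9, 2.6, -3.8]
opening: 0.252
```

Call:
servo_tool(increments=[[1,[-1,0,0],0],[1,[0,0,0],0]])

```text
time_s: 16.55
position: [0.6142, -0.1962, 0.0084]
tcp_rot: [[-0.25, 0.968, -0.001], [0.968, 0.25, 0.001], [0.001, -0.0, -1.0]]
force: [-1.3, 5.8, -4.4]
opening: 0.25
```

Call:
servo_tool(increments=[[1,[-1,0,0],0],[1,[0,0,0],0]])

```text
time_s: 16.8
position: [0.614, -0.1962, 0.0082]
tcp_rot: [[-0.25, 0.968, -0.002], [0.968, 0.25, 0.002], [0.003, -0.001, -1.0]]
force: [-1.3, 6.4, -3.8]
opening: 0.251
```

```bash
python3 look.py 13
```

```text
t 16.8 TCP guard [-328.8   19. ] z 8.2 yaw rel 0.27 Fguard [ 6.51 -0.33 -3.85] M [1.   0.02 0.08]
```

Call:
servo_tool(increments=[[1,[-1,0,0],0],[1,[0,0,0],0]])

```text
time_s: 17.05
position: [0.6139, -0.1963, 0.0079]
tcp_rot: [[-0.25, 0.968, -0.003], [0.968, 0.25, 0.004], [0.004, -0.002, -1.0]]
force: [-0.6, 8.2, -4.3]
opening: 0.25
```

Call:
servo_tool(increments=[[1,[-1,0,0],0],[1,[0,0,0],0]])

```text
time_s: 17.3
position: [0.6137, -0.1963, 0.0076]
tcp_rot: [[-0.25, 0.968, -0.004], [0.968, 0.25, 0.005], [0.006, -0.002, -1.0]]
force: [-1.2, 9.6, -4.2]
opening: 0.249
```

Call:
servo_tool(increments=[[1,[-1,0,0],0],[1,[0,0,0],0]])

```text
time_s: 17.55
position: [0.6135, -0.1964, 0.0074]
tcp_rot: [[-0.249, 0.968, -0.005], [0.968, 0.249, 0.007], [0.008, -0.003, -1.0]]
force: [-1.1, 12.2, -3.8]
opening: 0.25
```

Call:
servo_tool(increments=[[1,[-1,0,0],0],[1,[0,0,0],0]])

```text
time_s: 17.8
position: [0.6133, -0.1964, 0.0071]
tcp_rot: [[-0.249, 0.968, -0.006], [0.968, 0.249, 0.008], [0.009, -0.004, -1.0]]
force: [-1.4, 13.4, -4.1]
opening: 0.247
```

```bash
python3 look.py 14
```

```text
t 17.8 TCP guard [-328.8   19.8] z 7.1 yaw rel 0.21 Fguard [13.39 -1.92 -4.09] M [ 2.08 -0.04 -0.08]
```

13.4 N total pull, inside the 12–16 N band. Hold for a moment.

Call:
servo_tool(increments=[[1,[0,0,0],0],[1,[0,0,0],0],[1,[0,0,0],0],[1,[0,0,0],0]])

```text
time_s: 18.3
position: [0.6133, -0.1964, 0.0072]
tcp_rot: [[-0.249, 0.968, -0.006], [0.968, 0.249, 0.008], [0.009, -0.004, -1.0]]
force: [-0.0, 13.5, -4.9]
opening: 0.248
```

```bash
python3 look.py 15; python3 - <<'E'
from h import *
im,_=bot.capture("side"); cv2.imwrite("pics/s15z.png",cv2.resize(im[190:260,230:350],None,fx=5,fy=5,interpolation=cv2.INTER_CUBIC))
E
```

```text
t 18.3 TCP guard [-328.8   19.7] z 7.2 yaw rel 0.22 Fguard [13.05 -3.26 -4.92] M [ 2.04 -0.02 -0.07]
```

View pics/s15z.png

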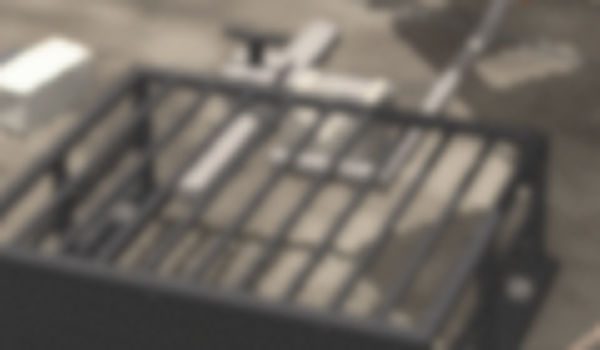

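Call:
servo_tool(increments=[[1,[2,0,0],0],[1,[2,0,0],0],[1,[2,0,0],0],[1,[4,0,0],0],[1,[6,0,0],0]])

```text
time_s: 18.98
position: [0.6127, -0.1872, 0.0091]
tcp_rot: [[-0.25, 0.968, 0.002], [0.968, 0.25, -0.002], [-0.002, 0.002, -1.0]]
force: [-1.3, 0.8, -3.4]
opening: 0.248
```

Call:
servo_tool(increments=[[1,[4,0,0],0],[1,[0,0,0],0]])

```text
time_s: 19.23
position: [0.6107, -0.1819, 0.0086]
tcp_rot: [[-0.251, 0.968, 0.0], [0.968, 0.251, -0.0], [-0.0, 0.0, -1.0]]
force: [-0.3, 0.1, -3.1]
opening: 0.251
```

```bash
python3 look.py 16; python3 - <<'E'
from h import *
im,_=bot.capture("side"); cv2.imwrite("pics/s16z.png",cv2.resize(im[190:260,230:350],None,fx=5,fy=5,interpolation=cv2.INTER_CUBIC))
E
```

```text
t 19.23 TCP guard [-314.1   18.7] z 8.6 yaw rel 0.32 Fguard [ 0.14  0.28 -3.08] M [-0.03 -0.11  0.09]
```

View pics/s16z.png

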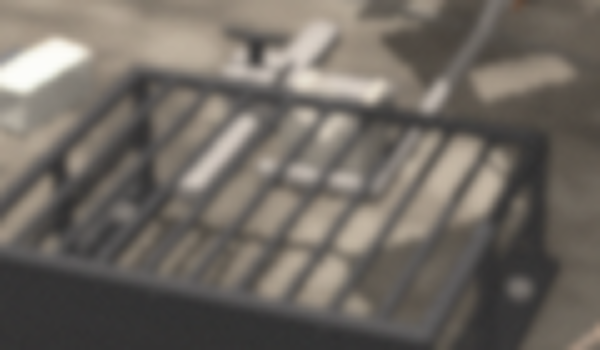

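Call:
servo_tool(increments=[[1,[0,-15,0],0],[1,[0,-20,0],0],[1,[0,-20,0],0],[1,[0,-20,0],0],[1,[0,-20,0],0]])

```text
time_s: 19.9
position: [0.5172, -0.2063, 0.0087]
tcp_rot: [[-0.25, 0.968, -0.001], [0.968, 0.25, 0.0], [0.0, -0.001, -1.0]]
force: [0.3, 0.1, -3.7]
opening: 0.248
```

```bash
python3 look.py 17 side
```

```text
t 19.9 TCP guard [-314.8  115.4] z 8.7 yaw rel 0.28 Fguard [ 0.06 -0.35 -3.67] M [-0.02 -0.16  0.02]
```

View pics/side_17.png

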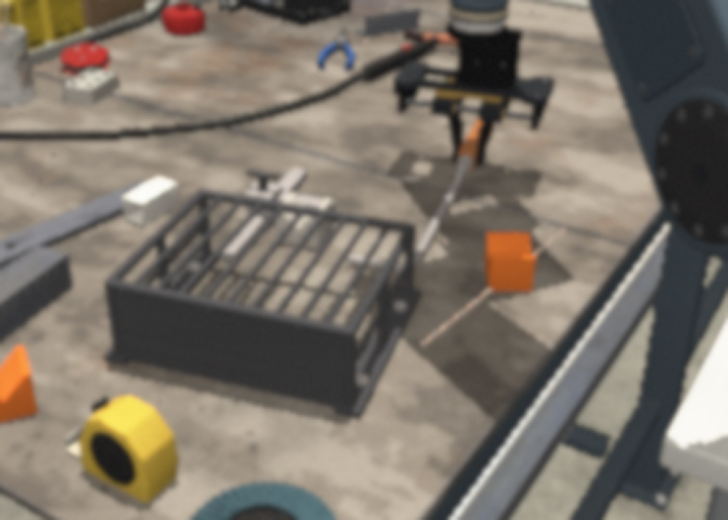

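Call:
servo_tool(increments=[[1,[-15,0,0],0],[1,[-25,0,0],0],[1,[-20,0,0],0],[1,[-10,0,1],0],[1,[0,0,1],0]])

```text
time_s: 20.58
position: [0.5366, -0.2745, 0.0064]
tcp_rot: [[-0.25, 0.968, 0.0], [0.968, 0.25, -0.0], [-0.0, 0.0, -1.0]]
force: [-1.5, 0.6, -3.5]
opening: 0.255
```

Call:
servo_tool(increments=[[1,[0,0,1],0],[1,[0,0,0],0],[1,[0,0,0],0]])

```text
time_s: 20.95
position: [0.536, -0.2728, 0.0055]
tcp_rot: [[-0.251, 0.968, -0.001], [0.968, 0.251, 0.001], [0.001, -0.001, -1.0]]
force: [-0.9, 0.9, -0.9]
opening: 0.251
```

Weight is now on the table (force z fell from −3.5 to −0.9). Open the gripper.

Call:
servo_tool(increments=[[1,[0,0,0.4],0],[0.6,[0,0,0],0],[0.4,[0,0,0],0],[0,[0,0,0],0],[0,[0,0,0],0]])

```text
time_s: 21.58
position: [0.5364, -0.2738, 0.0051]
tcp_rot: [[-0.25, 0.968, 0.0], [0.968, 0.25, -0.0], [-0.0, 0.0, -1.0]]
force: [0.4, 0.6, 0.4]
opening: 0.614
```

Call:
servo_tool(increments=[[0,[0,0,0],0],[0,[0,0,0],0],[0,[0,0,0],0],[0,[0,0,0],0]])

```text
time_s: 22.08
position: [0.5364, -0.2737, 0.0052]
tcp_rot: [[-0.251, 0.968, 0.0], [0.968, 0.251, -0.0], [-0.0, 0.0, -1.0]]
force: [-0.2, -0.0, -0.2]
opening: 0.986
```

Call:
servo_tool(increments=[[0,[0,0,-10],0],[0,[0,0,-30],0],[0,[0,0,-50],0],[0,[0,0,-60],0],[0,[-20,0,-60],0]])

```text
time_s: 22.7
position: [0.5406, -0.2913, 0.2168]
tcp_rot: [[-0.252, 0.968, -0.001], [0.968, 0.252, 0.001], [0.001, -0.001, -1.0]]
force: [1.4, -0.4, -0.4]
opening: 0.996
```

Call:
servo_tool(increments=[[0,[-40,-10,-60],0],[0,[-40,-10,-40],0],[0,[0,0,0],0]])

```text
time_s: 23.08
position: [0.5431, -0.3738, 0.3112]
tcp_rot: [[-0.248, 0.969, 0.008], [0.969, 0.248, -0.008], [-0.01, 0.005, -1.0]]
force: [-0.3, 0.2, -1.3]
opening: 1.005
```

```bash
python3 look.py 18 side top wrist
```

```text
t 23.07 TCP guard [-483.6  131.3] z 311.2 yaw rel 0.12 Fguard [ 0.3   0.21 -1.34] M [ 0.04 -0.08 -0.01]
```

View pics/side_18.png

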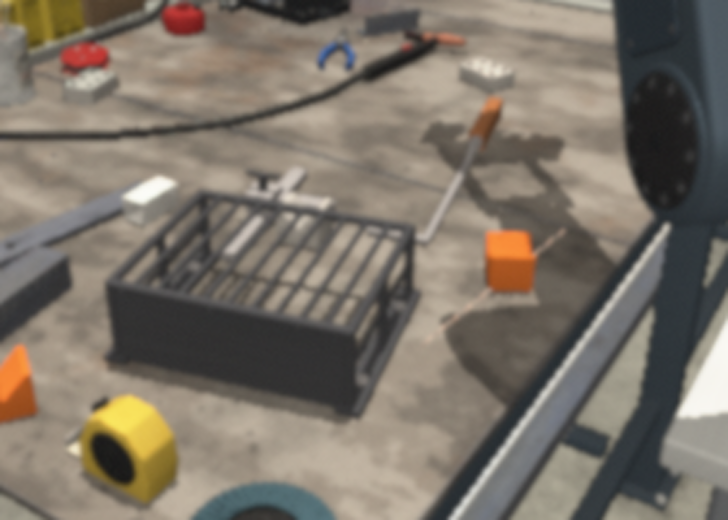

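View pics/wrist_18.png

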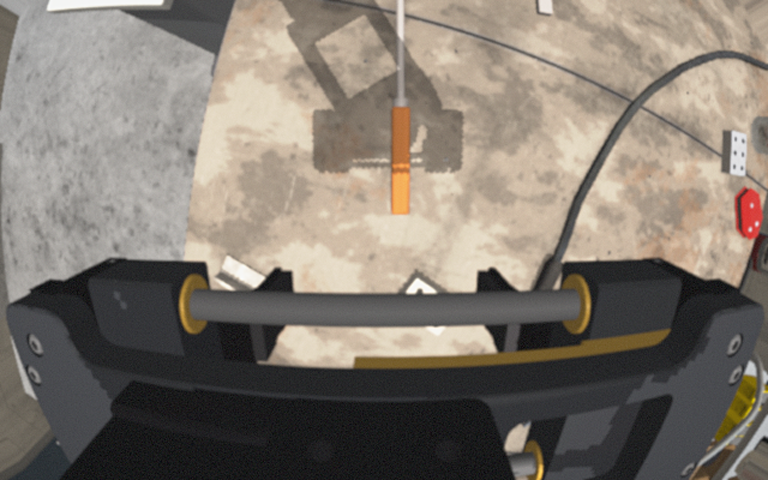

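View pics/top_18.png

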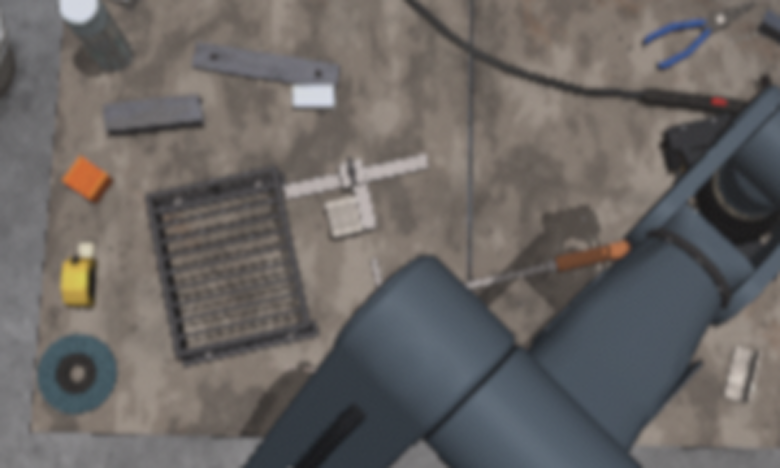

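```bash
python3 - <<'E'
from h import *
im,_=bot.capture("top"); b=im[165:225,275:345]; cv2.imwrite("pics/t19.png",cv2.resize(b,None,fx=9,fy=9,interpolation=cv2.INTER_CUBIC))
s=bot.read_state(); print(s["time_s"],np.abs(s["qvel"]).max())
for r in bot.trace("top","v_block")[:4]:
    if abs(r["bbox"][0]-303)<15:
        m=r["region"].astype(np.uint8); c,_=cv2.findContours(m,0,2); q=cv2.minAreaRect(max(c,key=cv2.contourArea)); print(r["p"],[G(onz("top",*p,.042)).tolist() for p in cv2.boxPoints(q)], G(onz("top",*q[0],.042)))
E
```

```text
23.275 0.5115164794777982
0.74 [[-56.3, -46.6], [-102.5, -46.5], [-102.1, 12.1], [-56.2, 12.0]] [-79.3 -17.2]
```

View pics/t19.png

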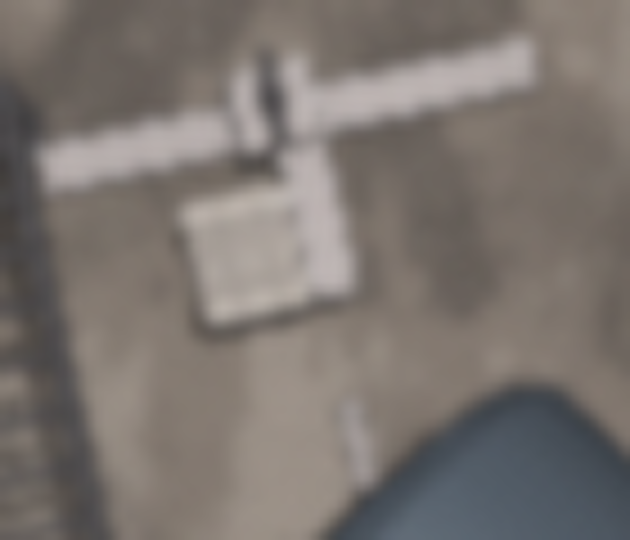

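```bash
python3 -c "
from rig import bot
print(bot.hand_in())"
```

```text
the job is handed in; nothing more can be done
None
```

I drew the V-block out of the guard with the hook rod and left it seated on the stop. The rod is laid flat on the table clear of it, and the job is handed in. It reports no verdict, so what follows is from my own last checks.

- **Seating:** drawing the block took 2–4 N. The stop met it with the tool at guard x ≈ -329 mm, and I raised the total pull to about 13.4 N and held it for over half a second.
- **Freeing the hook:** I relieved the pull, moved the hook off behind the block, then took it sideways past it. The rod was set down about 100 mm from the block, hook arm outside the guard.
- **Block:** the last top picture shows it flush on the stop and square to within a degree or so. Its middle is at guard x ≈ -80, y ≈ -17 mm, as the task asks.
- **Rod:** the wrist weight reading fell to zero on lowering and opening, and it looks flat in the side and wrist views.
- **Other things:** nothing else in the scene looks moved.

Two things I could not check directly. The hook was out of the wrist camera's view while it was inside the guard, so that part ran on measured positions and the side view. I judged the pin still pressed from the block sitting flush, not from a force reading after release.

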